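Weigh out the full salsa jar

ROBOT

A 6-joint arm with a two-finger parallel gripper is mounted at the origin on the work surface. World frame = base frame: x ahead of the robot, y to its left, z up, the work surface at z = 0. Lengths are in m, angles in degrees, forces in N, time in s.
With the tool pointing down it reaches from about 0.25 to 0.725 m from the base axis. Payload 9.7 kg.
Tool frame: the origin (TCP) lies between the finger pads, 19 mm behind the fingertips; this is the grasp point; z points along the fingers, y is the line along which they close (so a half turn about z gives the same grasp; the last joint's range is limited). The gripper opens to 85 mm and grips with 20 to 120 N. Pads are 22 mm wide; open, the fingers measure 114 mm over their backs; the gripper's body (76 mm by 85 mm) begins 54 mm behind the grasp point. The pads swing forward as they close: fully open they stand 13 mm farther back than shut.
Start: joints at [68.411, 4.979, 10.078, 95.1, 0, 90], TCP at [0.202, 0.511, 0.25] pointing down, gripper open.
Joint ranges: [-179.16, 179.16], [-48.56, 103.87], [-65.8, 70.77], [-126.05, 130.52], [-82.76, 87.17], [-180, 180]. Speed limits (degrees/s): [127.2, 127.2, 147.25, 180, 180, 180].

INTERFACE

Orientations are given as [roll, pitch, yaw] about the fixed x, y, z axes, in that order (R = Rz(yaw) Ry(pitch) Rx(roll)).
In Python, from workcell import * gives the robot as it stands.
- The arm moves only by the tool servo_tool, never from a script. Its argument "rows" is a list of rows, each an object with "offset": the shift along the tool's x, y, z as a fraction of full scale, a list of three; "yaw": the turn about the tool's z as a fraction of full scale; "claw": the closure, from 0 (fully open) to 1 (shut). A call has 1 to 12 rows; each row is the pose to reach, as a shift and turn from the pose commanded when the call began, along the tool's axes at that moment, turning the shorter way round; what a row does not reach only later rows make up. Full scale, the value 1, is 0.1 m for a shift and pi rad for a turn. A row lasts 1/8 s, in which the tool goes at most 62.5 mm and 10.7 degrees, less where a joint would pass 70% of its speed; a pose out of reach is approached as far as the arm can. A call with a number of a shift or a turn outside -1 to 1 is refused whole. A call with a gripper value outside its range is refused whole. The fingers move at their own pace and stop on an object; "squeeze" is the grip in N (left out, the last holds). Time passes only in rows, so rows that repeat a pose let the fingers close. It gives the time, the measured TCP pose, the force, the opening and the grip force at its end, in the units of the state.
- get_obs(): the state, without advancing time (a new reading comes with each control period).
- camera(name): name is "side" or "top"; returns (picture, depth): 384x512x3 uint8, red, green, blue; 384x512 float32, m along the optical axis (not along the pixel's ray), 0 where there is no reading.
- camera_info(name): a dict with "fx", "fy", "cx", "cy" (pixels), "cam_to_world" (4x4, takes a point from camera to world coordinates). Camera axes: x right, y up, looking along -z (the intrinsics and any distortion apply to the point x, -y, -z); pixel columns grow to the right and rows downward; lengths in m; the calibration is good to about 2 mm. A picture is of the moment at which its call begins. camera_info takes no time and is no camera call.
- job_done(): hands the job in; it is judged then, once.
The state is a dict: "time": time; "q": joint angles; "qd": joint speeds; "joint_efforts": joint torques, N m; "ee_pos": TCP position; "tcp_rot": TCP orientation; "wrist_force": force on the tool from outside, world axes, zero at the start; "torque": the same for the moment, N m; "opening": finger opening in m; "grasp_force": force on a finger pad.
Only numpy, scipy, OpenCV 4.12 (cv2) and the standard library are available. Lean on these libraries where they do the work, as an engineer would, in place of code of your own. Each camera call takes 0.05 s, during which the arm holds its last target. There are 200 camera calls.

TASK

One of the three identical lidded salsa jars under the glass shelf is full and the other two are nearly empty; find the full one by its weight and set it upright on the middle of the portion scale. Leave the other two standing where they were, and do not knock the glass shelf or the things around.

Things in the scene. Friction and masses are not known exactly. Their poses are not given: they have to be found in the camera images.
- jar_a: one of three outwardly identical lidded stoneware jars: 60 mm diameter, straight from 6 to 78 mm height, then a shoulder and a 48 mm wooden lid (87 to 97 mm) with a small knob, 103 mm high in all. Origin: centre of its underside, z up. One of the three, any of them, is full (0.65 to 0.87 kg); two are nearly empty (0.2 to 0.32 kg)
- jar_b: one of three outwardly identical lidded stoneware jars: 60 mm diameter, straight from 6 to 78 mm height, then a shoulder and a 48 mm wooden lid (87 to 97 mm) with a small knob, 103 mm high in all. Origin: centre of its underside, z up. One of the three, any of them, is full (0.65 to 0.87 kg); two are nearly empty (0.2 to 0.32 kg)
- jar_c: one of three outwardly identical lidded stoneware jars: 60 mm diameter, straight from 6 to 78 mm height, then a shoulder and a 48 mm wooden lid (87 to 97 mm) with a small knob, 103 mm high in all. Origin: centre of its underside, z up. One of the three, any of them, is full (0.65 to 0.87 kg); two are nearly empty (0.2 to 0.32 kg)
- shelf: fixed glass shelf over the jar row. Origin on the table under the row's middle; x points away from the robot, y along the row. Glass 200 to 210 mm up, x -15 to +85, y -230 to +230 mm; two 20 mm posts at x 72, y +-200; bar under the rear edge, 184 mm up. Jars stand at x 0 +-12, y -130, 0, +130 (+-10) mm. The glass bars a vertical gripper: tilt 35 to 45 degrees, body towards the robot
- scale: grey spring portion scale, housing 170 x 150 x 30 mm, fixed on the table. Origin: centre of its underside; the dial faces -x
- pan_centre (a point): centre of the top face of the scale's round steel pan (130 mm diameter, 6 mm thick, no rim); 56 mm above the table when unloaded; moves down with the pan
- scale_pan (a joint): how far the pan has sunk, in m: 0 unloaded, 0.016 at its bottom stop; spring 600 N/m. Full jar: about 0.010 to 0.014; nearly empty one: about 0.003 to 0.005
- tumbler: bystander: painted ceramic tumbler, 72 mm diameter, 150 mm high, right of the scale. Origin: centre of its underside
- tostada_plate: bystander: 190 mm plate with a stacked tostada, about 60 mm high, right of the scale. Origin: centre of its underside
- succulent: bystander: succulent in an 82 mm ceramic pot, 120 mm high with its leaves, left of the shelf. Origin: centre of its underside

How it is judged (in metres and radians):
At the end, for the whole second after the job is handed in: The full jar stands upright and at rest on the scale pan, its axis within 20 mm of the pan's centre, with the pan sunk more than 8 mm under its weight; the other two jars stand upright (within about 5 degrees), at rest, within 30 mm of where each of them stood at the start (value of joint scale_pan above 0.008 m and velocity of joint scale_pan below 0.003 m/s and ((horizontal distance between jar_a and pan_centre below 0.02 m and distance between jar_a and pan_centre below 0.024 m and linear speed of each of jar_a, jar_b, jar_c below 0.02 m/s and distance of each of jar_b, jar_c from where it was at the start of the episode below 0.03 m) or (horizontal distance between jar_b and pan_centre below 0.02 m and distance between jar_b and pan_centre below 0.024 m and linear speed of each of jar_b, jar_a, jar_c below 0.02 m/s and distance of each of jar_a, jar_c from where it was at the start of the episode below 0.03 m) or (horizontal distance between jar_c and pan_centre below 0.02 m and distance between jar_c and pan_centre below 0.024 m and linear speed of each of jar_c, jar_a, jar_b below 0.02 m/s and distance of each of jar_a, jar_b from where it was at the start of the episode below 0.03 m)) and angle between each of jar_a, jar_b, jar_c's own z axis and vertical below 0.1 rad); the robot touches nothing.
It fails at once if a nearly empty jar is left on the scale: a jar stands on the pan, the gripper's TCP is more than 160 mm from that jar's origin, and the pan has sunk less than 8 mm ((contact force between jar_a and scale above 0.5 N and distance between the grasp point and jar_a above 0.16 m and value of joint scale_pan below 0.008 m) or (contact force between jar_b and scale above 0.5 N and distance between the grasp point and jar_b above 0.16 m and value of joint scale_pan below 0.008 m) or (contact force between jar_c and scale above 0.5 N and distance between the grasp point and jar_c above 0.16 m and value of joint scale_pan below 0.008 m)).
It fails at once if a jar leans by more than 20 degrees (angle between any of jar_a, jar_b, jar_c's own z axis and vertical above 0.35 rad).
It fails at once if the scale is struck or pressed with more than 25 N (contact force between scale and anything else above 25 N).
It fails at once if the glass shelf or its posts are hit with more than 15 N (contact force between shelf and anything else above 15 N).
It fails at once if the tumbler, the tostada plate or the succulent is moved by more than 20 mm (distance of any of tumbler, tostada_plate, succulent from where it was at the start of the episode above 0.02 m).
It also fails if it takes over 72 s, if anything falls off the work surface, if the arm or the gripper's body presses on something with over 40 N, if the wrist force passes 120 N, or if a joint passes its speed limit or range.

## Working session

There is one attempt and no reset: what is moved stays moved. The work goes in short steps, Python scripts to look and compute and a tool call to move; the robot and the scene stay as the last step left them, time stands still between calls to the robot, and variables do not carry over. Pictures are saved under pics/ and viewed, at most 10 in all, crops included, and the job is handed in when it is done.

Besides the shell and the picture viewer there is one more tool, called after "Request:" by a JSON object that holds its "op" and its "data". servo_tool: Moves the arm, as the interface text tells. Its arguments: {"type":"object","properties":{"rows":{"type":"array"},"squeeze":{"type":"number"}},"required":["rows"]}

```bash
mkdir -p pics; ls; cat > h.py <<'E'
from workcell import *
import numpy as np, cv2
def cloud(n):
    im,d=camera(n);i=camera_info(n);M=np.array(i["cam_to_world"])
    v,u=np.mgrid[:384,:512]
    P=np.stack([(u-i["cx"])/i["fx"]*d,-(v-i["cy"])/i["fy"]*d,-d],-1)
    return im,d,P@M[:3,:3].T+M[:3,3]
E
python3 - <<'E'
from h import *
print(get_obs())
for n in("side","top"):
    im,d,P=cloud(n);print(camera_info(n));cv2.imwrite(f"pics/{n}0.png",im[...,::-1]);np.savez(f"{n}0.npz",im=im,d=d,P=P)
E
```

```text
pics
{'time': 0.0, 'q': array([6.84120824e+01, 5.01280138e+00, 1.00338373e+01, 9.51003672e+01,
       1.11308291e-04, 8.99996499e+01]), 'qd': array([-0.13602604,  0.12186452,  0.13184622, -0.0337665 , -0.02345914,
        0.07751431]), 'joint_efforts': array([ 1.05775111e-03, -5.20385993e+01,  4.64806366e+01,  1.60574808e-02,
        1.02458800e-04, -7.51021986e-06]), 'ee_pos': array([0.20228246, 0.51122353, 0.24926121]), 'tcp_rot': array([-1.79920669e+02, -1.11792864e-04,  1.58412432e+02]), 'wrist_force': array([-0.26440783, -1.18406209, -0.27143587]), 'torque': array([-0.00761752, -0.01451263,  0.00638597]), 'grasp_force': 0.0, 'opening': 0.0854119385035635}
{'fx': 475.0941900701617, 'fy': 475.0941900701617, 'cx': 251.9477499821173, 'cy': 185.89944771276419, 'cam_to_world': array([[ 0.7924926 ,  0.32061172, -0.51880979, -0.08284574],
       [-0.60977851,  0.43217395, -0.66437629, -0.89936448],
       [ 0.01120925,  0.84287235,  0.53799679,  0.78710844],
       [ 0.        ,  0.        ,  0.        ,  1.        ]])}
{'fx': 463.6728008130747, 'fy': 463.6728008130747, 'cx': 249.7491221315626, 'cy': 187.0796078164381, 'cam_to_world': array([[ 3.55787440e-03,  9.90490116e-01, -1.37537895e-01,
         3.78632884e-01],
       [-9.99834563e-01,  1.07009088e-03, -1.81576966e-02,
        -2.40269312e-02],
       [-1.78378409e-02,  1.37579744e-01,  9.90330059e-01,
         1.53042060e+00],
       [ 0.00000000e+00,  0.00000000e+00,  0.00000000e+00,
         1.00000000e+00]])}
```

View pics/side0.png

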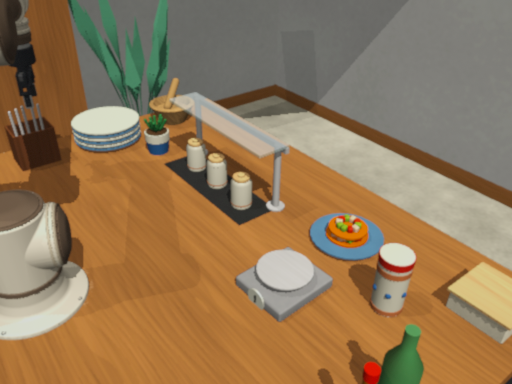

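View pics/top0.png

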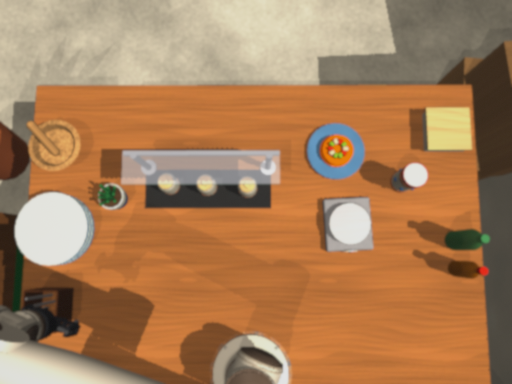

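The side view shows jars at about (197,155), (217,171) and (241,190), and the pan at (285,270). The top view shows the lids at (168,184), (207,185) and (248,187), and the pan at (349,223). Next I measure them from the depth.

```bash
cat > m.py <<'E'
from h import *
from scipy.optimize import least_squares
def circ(p,r):
    return least_squares(lambda c:np.hypot(*(p-c).T)-r,p.mean(0)+[.02,.02],loss='soft_l1',f_scale=.002).x
def jars(P,d,rough):
    out=[]
    for u,v in rough:
        Q=P[v-28:v+28,u-14:u+14].reshape(-1,3);ok=d[v-28:v+28,u-14:u+14].ravel()>0;Q=Q[ok]
        b=Q[(Q[:,2]>.02)&(Q[:,2]<.074)]; c0=np.median(b[:,:2],0)
        b=b[np.hypot(*(b[:,:2]-c0).T)<.04][:,:2]; out.append((circ(b,.03),len(b),Q[np.hypot(*(Q[:,:2]-c0).T)<.05][:,2].max()))
    return out
E
python3 - <<'E'
from m import *
s=np.load("side0.npz");t=np.load("top0.npz")
for x in jars(s["P"],s["d"],[(197,155),(217,171),(241,190)]):print("side jar",x)
P=t["P"]
for u,v in[(168,184),(207,185),(248,187)]:
    Q=P[v-12:v+12,u-12:u+12].reshape(-1,3);m=Q[(Q[:,2]>.08)&(Q[:,2]<.11)];print("top lid",m.mean(0),len(m),"z px",P[v,u])
for n,A in(("side",s["P"]),("top",P)):
    Q=A.reshape(-1,3)
    m=(abs(Q[:,2]-.056)<.006)&(Q[:,0]>.2)&(Q[:,0]<.6)&(Q[:,1]<-.1)&(Q[:,1]>-.45);q=Q[m]
    q=q[np.hypot(*(q[:,:2]-np.median(q[:,:2],0)).T)<.09]
    h=cv2.minEnclosingCircle(q[:,:2].astype(np.float32));print(n,"pan",q.mean(0),h,len(q))
    m=(abs(Q[:,2]-.205)<.012)&(Q[:,0]>.3)&(Q[:,0]<.65)&(Q[:,1]>-.2)&(Q[:,1]<.45);q=Q[m]
    if len(q):print(n,"glass",np.percentile(q,[1,50,99],axis=0).round(3).tolist(),len(q), cv2.minAreaRect(q[:,:2].astype(np.float32)))
for u,v in[(154,183),(203,183),(248,183),(112,195),(336,150),(408,176),(350,240)]:print((u,v),P[v,u].round(3))
# dark mat
im=s["im"]
for n,z in(("side",s),("top",t)):
    m=(z["im"].max(2)<55)&(abs(z["P"][...,2])<.01)&(z["P"][...,0]>.3)&(z["P"][...,0]<.7)&(abs(z["P"][...,1]-.1)<.3);print(n,"mat",cv2.minAreaRect(z["P"][m][:,:2].astype(np.float32)))
E
```

```text
side jar (array([0.5984444 , 0.26998249]), 270, np.float64(0.10950384495015886))
side jar (array([0.59439995, 0.14601349]), 294, np.float64(0.10914003131378403))
side jar (array([0.58845173, 0.01367504]), 328, np.float64(0.10785690755763266))
top lid [0.5779157  0.2664503  0.09175559] 80 z px [0.57127197 0.23701986 0.20631832]
top lid [0.57551229 0.14356704 0.091877  ] 108 z px [0.58438319 0.13624798 0.09524877]
top lid [0.57333577 0.01133237 0.09414512] 132 z px [0.57766012 0.00767065 0.09910332]
side pan [ 0.4671094  -0.31614148  0.05777207] ((0.4698139429092407, -0.3122424781322479), 0.06702054291963577) 1837
side glass [[0.572, -0.085, 0.204], [0.606, 0.101, 0.212], [0.649, 0.368, 0.215]] 2166 ((0.6100666522979736, 0.14450260996818542), (0.46520566940307617, 0.07974754273891449), 89.97891998291016)
top pan [ 0.4663874  -0.31211782  0.05590383] ((0.46705362200737, -0.31215864419937134), 0.06518763303756714) 1235
top glass [[0.571, -0.081, 0.203], [0.609, 0.144, 0.21], [0.649, 0.37, 0.216]] 4296 ((0.6099675297737122, 0.14590010046958923), (0.08009606599807739, 0.46089717745780945), 0.02548891492187977)
(154, 183) [0.574 0.277 0.211]
(203, 183) [0.574 0.135 0.211]
(248, 183) [0.573 0.005 0.215]
(112, 195) [0.549 0.424 0.127]
(336, 150) [ 0.707 -0.278  0.045]
(408, 176) [ 0.606 -0.476  0.142]
(350, 240) [ 0.415 -0.313  0.058]
side mat ((0.5880011320114136, 0.140096515417099), (0.40697216987609863, 0.12601575255393982), 89.50677490234375)
top mat ((0.5628607869148254, 0.14475031197071075), (0.06547752022743225, 0.4034939706325531), 0.15016387403011322)
```

The jars, pan and shelf agree with the given sizes. The servo has no tilt axis, so I'll move to the open centre, high up. There I'll check whether pushing past the reach limit tilts the tool outward.

Request:
{"op": "servo_tool", "data": {"rows": [{"offset": [-1, -0.95, -0.6], "yaw": 0, "claw": 0}, {"offset": [-1, -0.95, -0.6], "yaw": 0, "claw": 0}, {"offset": [-1, -0.95, -0.6], "yaw": 0, "claw": 0}]}}

```text
time: 0.48
ee_pos: [0.2612, 0.3843, 0.3116]
tcp_rot: [179.9, 0.0, 158.3]
wrist_force: [-0.1, -0.2, -0.4]
opening: 0.0856
grasp_force: 0.0
```

Request:
{"op": "servo_tool", "data": {"rows": [{"offset": [-1, -0.95, -0.6], "yaw": 0, "claw": 0}, {"offset": [-1, -0.95, -0.6], "yaw": 0, "claw": 0}, {"offset": [-1, -0.95, -0.6], "yaw": 0, "claw": 0}]}}

```text
time: 0.85
ee_pos: [0.3191, 0.259, 0.3715]
tcp_rot: [179.9, 0.1, 158.3]
wrist_force: [0.2, -0.7, 0.7]
opening: 0.0851
grasp_force: 0.0
```

Request:
{"op": "servo_tool", "data": {"rows": [{"offset": [-1, -0.95, 0], "yaw": 0, "claw": 0}, {"offset": [-1, -0.95, 0], "yaw": 0, "claw": 0}, {"offset": [-1, -0.95, 0], "yaw": 0, "claw": 0}]}}

```text
time: 1.23
ee_pos: [0.3773, 0.1333, 0.3698]
tcp_rot: [-180.0, 0.0, 158.2]
wrist_force: [0.8, 0.4, -0.0]
opening: 0.085
grasp_force: 0.0
```

Request:
{"op": "servo_tool", "data": {"rows": [{"offset": [-1, -0.95, 0], "yaw": -0.12, "claw": 0}, {"offset": [-1, -0.95, 0], "yaw": -0.12, "claw": 0}, {"offset": [-1, -0.95, 0], "yaw": -0.12, "claw": 0}, {"offset": [-1, -0.95, 0], "yaw": -0.12, "claw": 0}]}}

```text
time: 1.72
ee_pos: [0.4351, 0.0099, 0.3693]
tcp_rot: [-180.0, -0.1, 179.9]
wrist_force: [0.1, -0.1, -0.3]
opening: 0.0852
grasp_force: 0.0
```

Request:
{"op": "servo_tool", "data": {"rows": [{"offset": [-1, -0.1, -0.6], "yaw": 0, "claw": 0}, {"offset": [-1, -0.1, -0.6], "yaw": 0, "claw": 0}, {"offset": [-1, -0.1, -0.6], "yaw": 0, "claw": 0}]}}

```text
time: 2.1
ee_pos: [0.5375, 0.0022, 0.4287]
tcp_rot: [180.0, -0.1, -180.0]
wrist_force: [1.1, 0.3, -1.1]
opening: 0.0855
grasp_force: 0.0
```

Request:
{"op": "servo_tool", "data": {"rows": [{"offset": [-1, 0, -0.6], "yaw": 0, "claw": 0}, {"offset": [-1, 0, -0.6], "yaw": 0, "claw": 0}, {"offset": [-1, 0, -0.6], "yaw": 0, "claw": 0}]}}

```text
time: 2.48
ee_pos: [0.5861, 0.0024, 0.4701]
tcp_rot: [180.0, -0.7, -180.0]
wrist_force: [-11.1, -0.5, 12.0]
opening: 0.0855
grasp_force: 0.0
```

Request:
{"op": "servo_tool", "data": {"rows": [{"offset": [-1, 0, 0], "yaw": 0, "claw": 0}, {"offset": [-1, 0, 0], "yaw": 0, "claw": 0}, {"offset": [-1, 0, 0], "yaw": 0, "claw": 0}]}}

```text
time: 2.85
ee_pos: [0.5946, 0.0011, 0.4533]
tcp_rot: [180.0, -2.3, -180.0]
wrist_force: [0.7, 0.0, 0.1]
opening: 0.0856
grasp_force: 0.0
```

Request:
{"op": "servo_tool", "data": {"rows": [{"offset": [-1, 0, 0], "yaw": 0, "claw": 0}, {"offset": [-1, 0, 0], "yaw": 0, "claw": 0}, {"offset": [-1, 0, 0], "yaw": 0, "claw": 0}]}}

```text
time: 3.22
ee_pos: [0.6041, 0.0006, 0.4338]
tcp_rot: [-180.0, -4.1, -180.0]
wrist_force: [0.3, 0.0, -0.5]
opening: 0.0855
grasp_force: 0.0
```

```bash
python3 -c "
from h import *
o=get_obs();print(o['q'],o['ee_pos'],o['tcp_rot'])"
```

```text
[ 5.95894475e-02  3.43619935e+01  7.07098895e+01  1.30469372e+02
 -3.15619068e-04  5.63532721e-02] [0.60406468 0.00062678 0.43381138] [-179.9956237    -4.1214733  -179.99690994]
```

The tool does tilt at a limit, but here q4 is at its limit, so it tilts the wrong way. Lower down and farther out, q3 should be the limit, which should tilt it outward.

Request:
{"op": "servo_tool", "data": {"rows": [{"offset": [0, 0, 1], "yaw": 0, "claw": 0}, {"offset": [0, 0, 1], "yaw": 0, "claw": 0}, {"offset": [0, 0, 1], "yaw": 0, "claw": 0}]}}

```text
time: 3.6
ee_pos: [0.5962, 0.0006, 0.3332]
tcp_rot: [-180.0, -4.1, -180.0]
wrist_force: [0.3, 0.5, 1.2]
opening: 0.0852
grasp_force: 0.0
```

Request:
{"op": "servo_tool", "data": {"rows": [{"offset": [-1, 0, 0], "yaw": 0, "claw": 0}, {"offset": [-1, 0, 0], "yaw": 0, "claw": 0}, {"offset": [-1, 0, 0], "yaw": 0, "claw": 0}]}}

```text
time: 3.98
ee_pos: [0.698, 0.0006, 0.3252]
tcp_rot: [-180.0, -4.2, -180.0]
wrist_force: [-0.4, -0.5, 0.1]
opening: 0.0856
grasp_force: 0.0
```

Request:
{"op": "servo_tool", "data": {"rows": [{"offset": [-1, 0, 0], "yaw": 0, "claw": 0}, {"offset": [-1, 0, 0], "yaw": 0, "claw": 0}, {"offset": [-1, 0, 0], "yaw": 0, "claw": 0}]}}

```text
time: 4.35
ee_pos: [0.729, 0.0006, 0.3112]
tcp_rot: [-180.0, -2.1, -180.0]
wrist_force: [-0.7, 0.2, 0.1]
opening: 0.085
grasp_force: 0.0
```

```bash
python3 -c "
from h import *
o=get_obs();print(o['q'],o['ee_pos'],o['tcp_rot'])"
```

```text
[ 4.68966862e-02  4.44981554e+01  7.07564102e+01  1.18316496e+02
 -2.03778871e-03  4.25133827e-02] [7.28988482e-01 5.87207098e-04 3.11212110e-01] [-179.99643434   -2.05823886 -179.99564414]
```

It now tilts the right way, and the tilt is kept afterwards. I'll keep pushing.

Request:
{"op": "servo_tool", "data": {"rows": [{"offset": [-1, 0, -0.3], "yaw": 0, "claw": 0}, {"offset": [-1, 0, -0.3], "yaw": 0, "claw": 0}, {"offset": [-1, 0, -0.3], "yaw": 0, "claw": 0}, {"offset": [-1, 0, -0.3], "yaw": 0, "claw": 0}, {"offset": [-1, 0, -0.3], "yaw": 0, "claw": 0}, {"offset": [-1, 0, -0.3], "yaw": 0, "claw": 0}, {"offset": [-1, 0, -0.3], "yaw": 0, "claw": 0}, {"offset": [-1, 0, -0.3], "yaw": 0, "claw": 0}]}}

```text
time: 5.35
ee_pos: [0.7658, 0.0006, 0.2901]
tcp_rot: [-180.0, 0.9, -180.0]
wrist_force: [-0.0, -0.6, -0.4]
opening: 0.0854
grasp_force: 0.0
```

```bash
python3 -c "
from h import *
o=get_obs();print(o['q'],o['ee_pos'],o['tcp_rot'])"
```

```text
[ 4.74707467e-02  4.60639927e+01  7.07079520e+01  1.13697600e+02
 -9.82167861e-04  3.77965842e-02] [7.65794690e-01 6.29912062e-04 2.90084500e-01] [-179.99964218    0.94636006 -179.99033099]
```

Request:
{"op": "servo_tool", "data": {"rows": [{"offset": [-1, 0, -1], "yaw": 0, "claw": 0}, {"offset": [-1, 0, -1], "yaw": 0, "claw": 0}, {"offset": [-1, 0, -1], "yaw": 0, "claw": 0}, {"offset": [-1, 0, -1], "yaw": 0, "claw": 0}]}}

```text
time: 5.85
ee_pos: [0.7701, 0.0006, 0.3186]
tcp_rot: [180.0, 4.4, -180.0]
wrist_force: [0.2, 0.3, 0.0]
opening: 0.0857
grasp_force: 0.0
```

Request:
{"op": "servo_tool", "data": {"rows": [{"offset": [-1, 0, -1], "yaw": 0, "claw": 0}, {"offset": [-1, 0, -1], "yaw": 0, "claw": 0}, {"offset": [-1, 0, -1], "yaw": 0, "claw": 0}, {"offset": [-1, 0, -1], "yaw": 0, "claw": 0}]}}

```text
time: 6.35
ee_pos: [0.7722, 0.0005, 0.3492]
tcp_rot: [180.0, 7.8, -180.0]
wrist_force: [0.0, 0.2, -0.3]
opening: 0.0855
grasp_force: 0.0
```

```bash
python3 -c "
from h import *
o=get_obs();print(o['q'],o['ee_pos'],o['tcp_rot'])"
```

```text
[ 3.86106154e-02  4.17668172e+01  7.07112431e+01  1.11126391e+02
 -1.25223912e-03  2.86558689e-02] [7.72207012e-01 5.14556594e-04 3.49222807e-01] [ 179.99731768    7.81803417 -179.99031411]
```

Request:
{"op": "servo_tool", "data": {"rows": [{"offset": [-1, 0, -1], "yaw": 0, "claw": 0}, {"offset": [-1, 0, -1], "yaw": 0, "claw": 0}]}}

```text
time: 6.6
ee_pos: [0.774, 0.0005, 0.3794]
tcp_rot: [180.0, 11.3, -180.0]
wrist_force: [-0.2, -0.6, 0.6]
opening: 0.0853
grasp_force: 0.0
```

Request:
{"op": "servo_tool", "data": {"rows": [{"offset": [-1, 0, -0.5], "yaw": 0, "claw": 0}, {"offset": [-1, 0, -0.5], "yaw": 0, "claw": 0}, {"offset": [-1, 0, -0.5], "yaw": 0, "claw": 0}, {"offset": [-1, 0, -0.5], "yaw": 0, "claw": 0}]}}

```text
time: 7.1
ee_pos: [0.7965, 0.0005, 0.3856]
tcp_rot: [180.0, 14.6, -180.0]
wrist_force: [-0.9, 0.4, 0.9]
opening: 0.0856
grasp_force: 0.0
```

Request:
{"op": "servo_tool", "data": {"rows": [{"offset": [-1, 0, -1], "yaw": 0, "claw": 0}, {"offset": [-1, 0, -1], "yaw": 0, "claw": 0}, {"offset": [-1, 0, -1], "yaw": 0, "claw": 0}, {"offset": [-1, 0, -1], "yaw": 0, "claw": 0}]}}

```text
time: 7.6
ee_pos: [0.789, 0.0005, 0.4284]
tcp_rot: [180.0, 18.3, -180.0]
wrist_force: [-0.2, 0.6, 0.7]
opening: 0.0855
grasp_force: 0.0
```

Request:
{"op": "servo_tool", "data": {"rows": [{"offset": [-1, 0, -1], "yaw": 0, "claw": 0}, {"offset": [-1, 0, -1], "yaw": 0, "claw": 0}, {"offset": [-1, 0, -1], "yaw": 0, "claw": 0}, {"offset": [-1, 0, -1], "yaw": 0, "claw": 0}]}}

```text
time: 8.1
ee_pos: [0.7788, 0.0004, 0.4702]
tcp_rot: [180.0, 22.0, -180.0]
wrist_force: [-0.8, -0.6, -0.2]
opening: 0.0852
grasp_force: 0.0
```

Request:
{"op": "servo_tool", "data": {"rows": [{"offset": [-1, 0, -1], "yaw": 0, "claw": 0}, {"offset": [-1, 0, -1], "yaw": 0, "claw": 0}]}}

```text
time: 8.35
ee_pos: [0.7696, 0.0004, 0.5083]
tcp_rot: [180.0, 25.5, -180.0]
wrist_force: [0.1, 0.0, 0.4]
opening: 0.0856
grasp_force: 0.0
```

Request:
{"op": "servo_tool", "data": {"rows": [{"offset": [-1, 0, -1], "yaw": 0, "claw": 0}, {"offset": [-1, 0, -1], "yaw": 0, "claw": 0}]}}

```text
time: 8.6
ee_pos: [0.7578, 0.0004, 0.5455]
tcp_rot: [180.0, 28.8, -180.0]
wrist_force: [0.3, 0.1, 0.3]
opening: 0.0853
grasp_force: 0.0
```

Request:
{"op": "servo_tool", "data": {"rows": [{"offset": [-1, 0, -0.7], "yaw": 0, "claw": 0}, {"offset": [-1, 0, -0.7], "yaw": 0, "claw": 0}]}}

```text
time: 8.85
ee_pos: [0.7591, 0.0003, 0.5722]
tcp_rot: [180.0, 32.2, -180.0]
wrist_force: [-0.6, -0.0, -0.4]
opening: 0.0853
grasp_force: 0.0
```

Request:
{"op": "servo_tool", "data": {"rows": [{"offset": [-1, 0, -0.7], "yaw": 0, "claw": 0}, {"offset": [-1, 0, -0.7], "yaw": 0, "claw": 0}]}}

```text
time: 9.1
ee_pos: [0.7564, 0.0003, 0.6021]
tcp_rot: [180.0, 35.7, -180.0]
wrist_force: [-0.1, 0.5, -0.2]
opening: 0.0854
grasp_force: 0.0
```

Request:
{"op": "servo_tool", "data": {"rows": [{"offset": [-1, 0, -0.7], "yaw": 0, "claw": 0}, {"offset": [-1, 0, -0.7], "yaw": 0, "claw": 0}]}}

```text
time: 9.35
ee_pos: [0.7504, 0.0003, 0.6339]
tcp_rot: [180.0, 39.2, -180.0]
wrist_force: [-0.5, -0.7, 0.9]
opening: 0.0852
grasp_force: 0.0
```

```bash
python3 - <<'E'
from h import *
o=get_obs();print(o['q'],o['ee_pos'],o['tcp_rot'])
s=np.load("side0.npz");t=np.load("top0.npz")
# lids by colour (wood) -> rays onto z=.097 plane
for n,z,boxes in(("side",s,[(185,135,210,152),(205,150,230,166),(229,168,254,184)]),("top",t,[(155,170,182,198),(194,170,220,198),(235,170,262,198)])):
    i=camera_info(n);M=np.array(i["cam_to_world"])
    hsv=cv2.cvtColor(z["im"],cv2.COLOR_RGB2HSV)
    for a,b,c,d in boxes:
        h=hsv[b:d,a:c].astype(int)
        m=(h[...,0]>10)&(h[...,0]<28)&(h[...,1]>(75 if n=="side" else 50))&(h[...,2]>130)
        k,l,st,ce=cv2.connectedComponentsWithStats(m.astype(np.uint8));j=1+st[1:,4].argmax()
        u,v=ce[j]+[a,b];r=M[:3,:3]@[(u-i["cx"])/i["fx"],-(v-i["cy"])/i["fy"],-1];tt=(.095-M[2,3])/r[2]
        print(n,"lid",(u.round(1),v.round(1)),st[j],(M[:3,3]+tt*r).round(4))
E
```

```text
[2.09385555e-02 2.33410308e+01 7.07540793e+01 9.82192800e+01
 6.72377493e-03 9.90413010e-03] [7.50419096e-01 3.05489063e-04 6.33896103e-01] [ 179.98520041   39.19376656 -179.99184075]
side lid (np.float64(194.1), np.float64(141.9)) [  2   3  15   9 108] [0.5954 0.2688 0.095 ]
side lid (np.float64(215.5), np.float64(157.6)) [  3   3  16  10 131] [0.5928 0.1442 0.095 ]
side lid (np.float64(240.6), np.float64(176.8)) [  3   3  18  12 161] [0.5877 0.0116 0.095 ]
top lid (np.float64(165.4), np.float64(186.0)) [ 3 13 15  9 95] [0.581 0.267 0.095]
top lid (np.float64(204.9), np.float64(186.4)) [  3  12  17  11 125] [0.5799 0.1429 0.095 ]
top lid (np.float64(247.6), np.float64(187.6)) [  4  13  18  11 166] [0.5765 0.0091 0.095 ]
```

The tilt is 39°, in the shelf's normal plane. By combining the views I place the jars at about A (0.597, 0.269), B (0.5935, 0.1445) and C (0.588, 0.012). I'll approach C from 200 mm back along the tool axis.

Request:
{"op": "servo_tool", "data": {"rows": [{"offset": [0.98, 0.025, 0.29], "yaw": 0, "claw": 0}, {"offset": [0.98, 0.025, 0.29], "yaw": 0, "claw": 0}, {"offset": [0.98, 0.025, 0.29], "yaw": 0, "claw": 0}]}}

```text
time: 9.72
ee_pos: [0.6975, 0.0027, 0.5549]
tcp_rot: [180.0, 39.1, -180.0]
wrist_force: [0.4, 0.2, 0.7]
opening: 0.0854
grasp_force: 0.0
```

Request:
{"op": "servo_tool", "data": {"rows": [{"offset": [0.98, 0.025, 0.29], "yaw": 0, "claw": 0}, {"offset": [0.98, 0.025, 0.29], "yaw": 0, "claw": 0}, {"offset": [0.98, 0.025, 0.29], "yaw": 0, "claw": 0}]}}

```text
time: 10.1
ee_pos: [0.6377, 0.0052, 0.4651]
tcp_rot: [180.0, 38.5, -180.0]
wrist_force: [0.5, -0.9, 1.0]
opening: 0.085
grasp_force: 0.0
```

Request:
{"op": "servo_tool", "data": {"rows": [{"offset": [0.98, 0.025, 0.29], "yaw": 0, "claw": 0}, {"offset": [0.98, 0.025, 0.29], "yaw": 0, "claw": 0}, {"offset": [0.98, 0.025, 0.29], "yaw": 0, "claw": 0}]}}

```text
time: 10.48
ee_pos: [0.582, 0.0077, 0.3873]
tcp_rot: [180.0, 39.0, -180.0]
wrist_force: [1.2, 0.0, 1.0]
opening: 0.0855
grasp_force: 0.0
```

Request:
{"op": "servo_tool", "data": {"rows": [{"offset": [0.98, 0.025, 0.29], "yaw": 0, "claw": 0}, {"offset": [0.98, 0.025, 0.29], "yaw": 0, "claw": 0}, {"offset": [0.98, 0.025, 0.29], "yaw": 0, "claw": 0}]}}

```text
time: 10.85
ee_pos: [0.5248, 0.0102, 0.3045]
tcp_rot: [180.0, 39.1, -180.0]
wrist_force: [-0.3, 0.2, 0.5]
opening: 0.0856
grasp_force: 0.0
```

Request:
{"op": "servo_tool", "data": {"rows": [{"offset": [0.98, 0.025, 0.29], "yaw": 0, "claw": 0}, {"offset": [0.98, 0.025, 0.29], "yaw": 0, "claw": 0}, {"offset": [0.98, 0.025, 0.29], "yaw": 0, "claw": 0}, {"offset": [0.98, 0.025, 0.29], "yaw": 0, "claw": 0}]}}

```text
time: 11.35
ee_pos: [0.4687, 0.0127, 0.2237]
tcp_rot: [180.0, 39.3, 180.0]
wrist_force: [0.1, -0.2, 1.0]
opening: 0.0856
grasp_force: 0.0
```

```bash
cat >> h.py <<'E'
from scipy.spatial.transform import Rotation as Ro
def go(*t):
    o=get_obs();R=Ro.from_euler('xyz',o['tcp_rot'],degrees=True)
    for p in t: print(p,"offset",(R.inv().apply(np.array(p)-o['ee_pos'])/.1).round(3))
    print(o['q'].round(1),o['ee_pos'].round(4),o['tcp_rot'].round(2),"zup",R.inv().apply([0,0,.1]).round(4)*10)
E
python3 - <<'E'
from h import *
go([.588,.012,.055])
im,_=camera("side");cv2.imwrite("pics/s1.png",im[...,::-1])
E
```

```text
[0.588, 0.012, 0.055] offset [ 0.146 -0.008  2.061]
[  2.4 -46.2 -40.1  56.8  -1.5   1.9] [0.4687 0.0127 0.2237] [179.97  39.32 179.99] zup [-0.634  0.    -0.774]
```

View pics/s1.png

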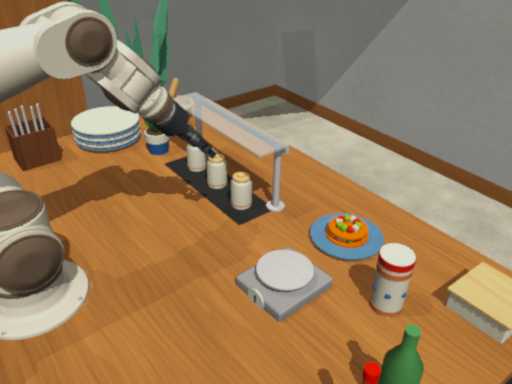

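The tool hangs tilted in front of the row, at about (212,150), and the jars still stand. I'll advance along the tool axis.

Request:
{"op": "servo_tool", "data": {"rows": [{"offset": [0.146, -0.01, 0.4], "yaw": 0, "claw": 0}, {"offset": [0.146, -0.01, 0.8], "yaw": 0, "claw": 0}, {"offset": [0.146, -0.01, 0.8], "yaw": 0, "claw": 0}, {"offset": [0.146, -0.01, 0.8], "yaw": 0, "claw": 0}]}}

```text
time: 11.9
ee_pos: [0.5065, 0.0117, 0.1494]
tcp_rot: [180.0, 39.1, 180.0]
wrist_force: [-0.5, -0.1, 0.2]
opening: 0.0859
grasp_force: 0.0
```

```bash
python3 - <<'E'
from h import *
go([.588,.012,.055])
E
```

```text
[0.588, 0.012, 0.055] offset [-0.038  0.003  1.247]
[  2.  -40.4 -45.7  45.6  -1.2   1.5] [0.5065 0.0117 0.1494] [179.98  39.08 180.  ] zup [-0.63   0.    -0.776]
```

Request:
{"op": "servo_tool", "data": {"rows": [{"offset": [-0.03, 0, 0.3], "yaw": 0, "claw": 0}, {"offset": [-0.03, 0, 0.6], "yaw": 0, "claw": 0}, {"offset": [-0.03, 0, 0.8], "yaw": 0, "claw": 0}, {"offset": [-0.03, 0, 0.8], "yaw": 0, "claw": 0}]}}

```text
time: 12.4
ee_pos: [0.5585, 0.0117, 0.0875]
tcp_rot: [180.0, 39.0, -180.0]
wrist_force: [-0.3, -0.0, 0.3]
opening: 0.0853
grasp_force: 0.0
```

Request:
{"op": "servo_tool", "data": {"rows": [{"offset": [0, 0, 0.2], "yaw": 0, "claw": 0}, {"offset": [0, 0, 0.43], "yaw": 0, "claw": 0}, {"offset": [0, 0, 0.43], "yaw": 0, "claw": 0}, {"offset": [0, 0, 0.43], "yaw": 0, "claw": 0}]}}

```text
time: 12.9
ee_pos: [0.5854, 0.0117, 0.0553]
tcp_rot: [180.0, 39.1, -180.0]
wrist_force: [-0.1, 0.6, -0.3]
opening: 0.0854
grasp_force: 0.0
```

```bash
python3 - <<'E'
from h import *
go([.588,.012,.055])
im,_=camera("side");cv2.imwrite("pics/s2.png",cv2.resize(im[100:300,120:380,::-1],None,fx=2.5,fy=2.5))
E
```

```text
[0.588, 0.012, 0.055] offset [-0.018  0.003  0.019]
[  1.6 -22.9 -46.3  27.5  -1.    1.2] [0.5854 0.0117 0.0553] [ 179.98   39.08 -180.  ] zup [-0.63   0.    -0.776]
```

View pics/s2.png

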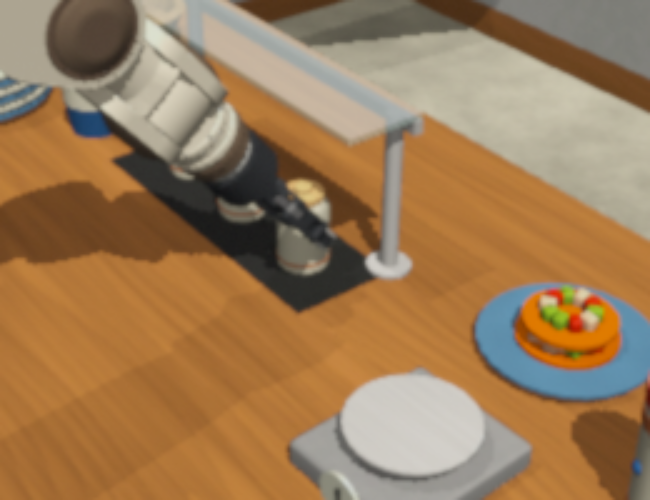

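The fingers straddle jar C (crop about (305,225)) and the glass is clear. I'll close with 40 N and then lift straight up 15 mm. Straight up in tool axes is (-0.63, 0, -0.776).

Request:
{"op": "servo_tool", "data": {"rows": [{"offset": [-0.02, 0, 0.02], "yaw": 0, "claw": 0.2}, {"offset": [-0.02, 0, 0.02], "yaw": 0, "claw": 0.5}, {"offset": [-0.02, 0, 0.02], "yaw": 0, "claw": 1}, {"offset": [-0.02, 0, 0.02], "yaw": 0, "claw": 1}, {"offset": [-0.02, 0, 0.02], "yaw": 0, "claw": 1}, {"offset": [-0.02, 0, 0.02], "yaw": 0, "claw": 1}], "squeeze": 40}}

```text
time: 13.7
ee_pos: [0.5887, 0.0118, 0.0546]
tcp_rot: [180.0, 39.1, -180.0]
wrist_force: [-2.1, 1.0, 5.9]
opening: 0.0591
grasp_force: 44.0
```

Request:
{"op": "servo_tool", "data": {"rows": [{"offset": [-0.05, 0, -0.062], "yaw": 0, "claw": 1}, {"offset": [-0.095, 0, -0.116], "yaw": 0, "claw": 1}, {"offset": [-0.095, 0, -0.116], "yaw": 0, "claw": 1}, {"offset": [-0.095, 0, -0.116], "yaw": 0, "claw": 1}]}}

```text
time: 14.2
ee_pos: [0.5878, 0.0116, 0.0677]
tcp_rot: [180.0, 38.9, -180.0]
wrist_force: [-0.2, 1.0, -2.7]
opening: 0.0592
grasp_force: 43.6
```

```bash
python3 - <<'E'
from h import *
f=[get_obs()['wrist_force']]
for _ in range(3): camera("side"); f.append(get_obs()['wrist_force'])
print(np.array(f).round(2)); go([.5935,.1445,.055])
E
```

```text
[[-0.22  0.97 -2.7 ]
 [-0.51  0.43 -2.1 ]
 [-0.57  0.33 -2.51]
 [-0.32  0.85 -1.91]]
[0.5935, 0.1445, 0.055] offset [0.034 1.328 0.135]
[  1.6 -23.2 -45.   29.3  -1.    1.2] [0.5878 0.0117 0.0676] [ 179.99   38.93 -179.99] zup [-0.628  0.    -0.778]
```

C weighs about 2.3 N, so it is nearly empty. I'll put it back, retreat and go to B.

Request:
{"op": "servo_tool", "data": {"rows": [{"offset": [0.03, 0, 0.037], "yaw": 0, "claw": 1}, {"offset": [0.06, 0, 0.074], "yaw": 0, "claw": 1}, {"offset": [0.08, 0, 0.1], "yaw": 0, "claw": 1}, {"offset": [0.09, 0, 0.11], "yaw": 0, "claw": 1}, {"offset": [0.09, 0, 0.11], "yaw": 0, "claw": 1}]}}

```text
time: 14.98
ee_pos: [0.5885, 0.0117, 0.0546]
tcp_rot: [180.0, 39.1, -180.0]
wrist_force: [1.3, 0.3, 0.6]
opening: 0.0591
grasp_force: 44.0
```

Request:
{"op": "servo_tool", "data": {"rows": [{"offset": [0, 0, 0], "yaw": 0, "claw": 0.25}, {"offset": [0, 0, 0], "yaw": 0, "claw": 0}, {"offset": [0, 0, 0], "yaw": 0, "claw": 0}, {"offset": [0, 0, 0], "yaw": 0, "claw": 0}, {"offset": [0, 0, 0], "yaw": 0, "claw": 0}]}}

```text
time: 15.6
ee_pos: [0.5879, 0.0117, 0.0539]
tcp_rot: [180.0, 39.0, -180.0]
wrist_force: [0.7, 0.1, -0.4]
opening: 0.085
grasp_force: 0.0
```

Request:
{"op": "servo_tool", "data": {"rows": [{"offset": [0, 0, -0.3], "yaw": 0, "claw": 0}, {"offset": [0, 0, -0.8], "yaw": 0, "claw": 0}, {"offset": [0, 0, -1], "yaw": 0, "claw": 0}, {"offset": [0, 0, -1], "yaw": 0, "claw": 0}]}}

```text
time: 16.1
ee_pos: [0.5255, 0.0117, 0.1338]
tcp_rot: [180.0, 39.2, -180.0]
wrist_force: [0.9, -0.8, 0.6]
opening: 0.0858
grasp_force: 0.0
```

Request:
{"op": "servo_tool", "data": {"rows": [{"offset": [0, 0.6, -0.15], "yaw": 0, "claw": 0}, {"offset": [0, 1, -0.15], "yaw": 0, "claw": 0}, {"offset": [0, 1, -0.15], "yaw": 0, "claw": 0}, {"offset": [0, 1, -0.15], "yaw": 0, "claw": 0}]}}

```text
time: 16.6
ee_pos: [0.5154, 0.1116, 0.1418]
tcp_rot: [-180.0, 38.9, -179.9]
wrist_force: [0.1, 0.1, -0.3]
opening: 0.0854
grasp_force: 0.0
```

```bash
python3 - <<'E'
from m import *
im,d,P=cloud("side")
for x in jars(P,d,[(241,190)]):print(x)
print(get_obs()['wrist_force'])
go([.5935,.1445,.055])
E
```

```text
(array([0.58824898, 0.01272905]), 325, np.float64(0.10734770550012396))
[-0.05035572  0.18921712  0.51225052]
[0.5935, 0.1445, 0.055] offset [-0.06   0.335  1.167]
[ 17.7 -35.  -43.4  44.  -11.   13.9] [0.5155 0.111  0.1421] [-179.97   38.88 -179.99] zup [-0.628 -0.    -0.778]
```

C is back in place, within 1 mm. On to B.

Request:
{"op": "servo_tool", "data": {"rows": [{"offset": [-0.05, 0.33, 0.05], "yaw": 0, "claw": 0}, {"offset": [-0.05, 0.33, 0.1], "yaw": 0, "claw": 0}, {"offset": [-0.05, 0.33, 0.4], "yaw": 0, "claw": 0}, {"offset": [-0.05, 0.33, 0.7], "yaw": 0, "claw": 0}, {"offset": [-0.05, 0.33, 0.7], "yaw": 0, "claw": 0}]}}

```text
time: 17.27
ee_pos: [0.5629, 0.1427, 0.0889]
tcp_rot: [-179.9, 38.7, 180.0]
wrist_force: [-0.5, -0.4, 0.1]
opening: 0.0851
grasp_force: 0.0
```

```bash
python3 - <<'E'
from h import *
go([.5935,.1445,.055])
E
```

```text
[0.5935, 0.1445, 0.055] offset [-0.027  0.019  0.456]
[ 19.9 -23.6 -42.4  34.2 -12.4  15.8] [0.5629 0.1427 0.0889] [-179.88   38.72  179.96] zup [-0.626 -0.002 -0.78 ]
```

Request:
{"op": "servo_tool", "data": {"rows": [{"offset": [-0.03, 0.02, 0.2], "yaw": 0, "claw": 0}, {"offset": [-0.03, 0.02, 0.46], "yaw": 0, "claw": 0}, {"offset": [-0.03, 0.02, 0.46], "yaw": 0, "claw": 0}, {"offset": [-0.03, 0.02, 0.46], "yaw": 0, "claw": 0}, {"offset": [-0.03, 0.02, 0.46], "yaw": 0, "claw": 0.4}, {"offset": [-0.03, 0.02, 0.46], "yaw": 0, "claw": 1}, {"offset": [-0.03, 0.02, 0.46], "yaw": 0, "claw": 1}, {"offset": [-0.03, 0.02, 0.46], "yaw": 0, "claw": 1}, {"offset": [-0.03, 0.02, 0.46], "yaw": 0, "claw": 1}]}}

```text
time: 18.4
ee_pos: [0.5952, 0.1466, 0.0599]
tcp_rot: [180.0, 39.1, 180.0]
wrist_force: [-4.6, -4.5, 7.5]
opening: 0.0585
grasp_force: 43.6
```

Request:
{"op": "servo_tool", "data": {"rows": [{"offset": [-0.05, 0, -0.062], "yaw": 0, "claw": 1}, {"offset": [-0.095, 0, -0.116], "yaw": 0, "claw": 1}, {"offset": [-0.095, 0, -0.116], "yaw": 0, "claw": 1}, {"offset": [-0.095, 0, -0.116], "yaw": 0, "claw": 1}]}}

```text
time: 18.9
ee_pos: [0.5945, 0.1467, 0.0725]
tcp_rot: [-180.0, 38.9, -180.0]
wrist_force: [-0.0, 0.6, -7.6]
opening: 0.0585
grasp_force: 45.0
```

```bash
python3 - <<'E'
from h import *
f=[get_obs()['wrist_force']]
for _ in range(3): camera("side"); f.append(get_obs()['wrist_force'])
print(np.array(f).round(2)); go([.597,.269,.055])
E
```

```text
[[-0.01  0.56 -7.64]
 [ 0.33 -0.33 -8.08]
 [ 0.67 -0.07 -8.24]
 [ 0.63 -0.7  -7.47]]
[0.597, 0.269, 0.055] offset [0.091 1.223 0.152]
[ 18.9 -17.9 -40.4  30.1 -11.8  14.9] [0.5945 0.1467 0.0726] [-180.     38.93 -179.98] zup [-0.628 -0.    -0.778]
```

B weighs about 7.8 N (0.8 kg), so it is the full one. I'll pull it straight back out from under the glass, raise it, and carry it to the scale.

Request:
{"op": "servo_tool", "data": {"rows": [{"offset": [0.15, 0, -0.12], "yaw": 0, "claw": 1}, {"offset": [0.4, 0, -0.32], "yaw": 0, "claw": 1}, {"offset": [0.65, 0, -0.52], "yaw": 0, "claw": 1}, {"offset": [0.78, 0, -0.63], "yaw": 0, "claw": 1}, {"offset": [0.78, 0, -0.63], "yaw": 0, "claw": 1}]}}

```text
time: 19.68
ee_pos: [0.4939, 0.1469, 0.0731]
tcp_rot: [180.0, 39.0, -180.0]
wrist_force: [-0.0, 0.6, -8.0]
opening: 0.0588
grasp_force: 47.0
```

Request:
{"op": "servo_tool", "data": {"rows": [{"offset": [-0.2, -0.1, -0.25], "yaw": 0, "claw": 1}, {"offset": [-0.45, -0.4, -0.55], "yaw": 0, "claw": 1}, {"offset": [-0.5, -0.8, -0.62], "yaw": 0, "claw": 1}, {"offset": [-0.5, -1, -0.62], "yaw": 0, "claw": 1}]}}

```text
time: 20.18
ee_pos: [0.4954, 0.045, 0.1546]
tcp_rot: [-180.0, 39.1, 179.9]
wrist_force: [0.4, 0.3, -8.4]
opening: 0.0588
grasp_force: 47.5
```

Request:
{"op": "servo_tool", "data": {"rows": [{"offset": [0.07, -0.35, -0.05], "yaw": 0, "claw": 1}, {"offset": [0.14, -0.75, -0.1], "yaw": 0, "claw": 1}, {"offset": [0.14, -1, -0.1], "yaw": 0, "claw": 1}]}}

```text
time: 20.55
ee_pos: [0.4773, -0.0554, 0.1519]
tcp_rot: [-179.9, 39.0, 179.9]
wrist_force: [0.4, 0.6, -7.6]
opening: 0.0587
grasp_force: 47.5
```

```bash
python3 - <<'E'
from h import *
go([.467,-.312,.15])
im,_=camera("side");cv2.imwrite("pics/s3.png",im[...,::-1])
E
```

```text
[0.467, -0.312, 0.15] offset [ 0.09  -2.566 -0.045]
[-10.1 -44.7 -47.2  48.8   6.2  -7.8] [ 0.4773 -0.0554  0.1519] [-179.95   39.02  179.94] zup [-0.63  -0.001 -0.777]
```

View pics/s3.png

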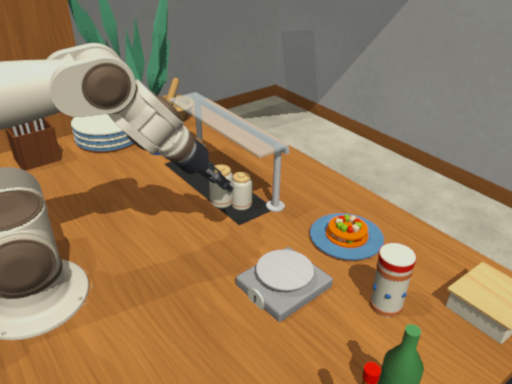

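The jar is held upright at about (221,187). I'll carry on to the scale at this height.

Request:
{"op": "servo_tool", "data": {"rows": [{"offset": [0.0, -0.4, 0], "yaw": 0, "claw": 1}, {"offset": [0.03, -0.8, 0], "yaw": 0, "claw": 1}, {"offset": [0.03, -1, 0], "yaw": 0, "claw": 1}]}}

```text
time: 20.98
ee_pos: [0.475, -0.156, 0.1496]
tcp_rot: [-179.9, 39.0, 179.9]
wrist_force: [-1.1, 0.7, -7.5]
opening: 0.0585
grasp_force: 48.6
```

Request:
{"op": "servo_tool", "data": {"rows": [{"offset": [0.0, -0.4, 0], "yaw": 0, "claw": 1}, {"offset": [0.03, -0.8, 0], "yaw": 0, "claw": 1}, {"offset": [0.03, -1, 0], "yaw": 0, "claw": 1}]}}

```text
time: 21.35
ee_pos: [0.4726, -0.2563, 0.1475]
tcp_rot: [-179.9, 38.9, 179.9]
wrist_force: [1.3, -0.5, -8.0]
opening: 0.0587
grasp_force: 48.6
```

Request:
{"op": "servo_tool", "data": {"rows": [{"offset": [0.02, -0.3, 0], "yaw": 0, "claw": 1}, {"offset": [0.03, -0.55, 0], "yaw": 0, "claw": 1}, {"offset": [0.03, -0.55, 0], "yaw": 0, "claw": 1}, {"offset": [0.03, -0.55, 0], "yaw": 0, "claw": 1}]}}

```text
time: 21.85
ee_pos: [0.4704, -0.3086, 0.1455]
tcp_rot: [180.0, 38.9, 180.0]
wrist_force: [0.1, 1.2, -8.1]
opening: 0.0585
grasp_force: 48.7
```

```bash
python3 - <<'E'
from m import *
go([.467,-.312,.117])
im,d,P=cloud("side");cv2.imwrite("pics/s4.png",cv2.resize(im[160:340,180:400,::-1],None,fx=3,fy=3));np.savez("s4.npz",im=im,d=d,P=P)
o=get_obs()['ee_pos']
Q=P.reshape(-1,3)[d.ravel()>0];Q=Q[np.hypot(*(Q[:,:2]-o[:2]).T)<.05]
im_=im.reshape(-1,3)[d.ravel()>0]
b=Q[(Q[:,2]<o[2]-.025)&(Q[:,2]>o[2]-.05)];print(len(b),b[:,2].min(),Q[:,2].min())
if len(b)>30:print(circ(b[:,:2],.03))
E
```

```text
[0.467, -0.312, 0.117] offset [ 0.205 -0.035  0.2  ]
[-45.5 -21.4 -33.5  48.5  26.6 -38.4] [ 0.4704 -0.3086  0.1455] [179.97  38.93 179.96] zup [-0.628  0.    -0.778]
241 0.09584227400030976 0.029280623370705694
[ 0.46996369 -0.30812463]
```

View pics/s4.png

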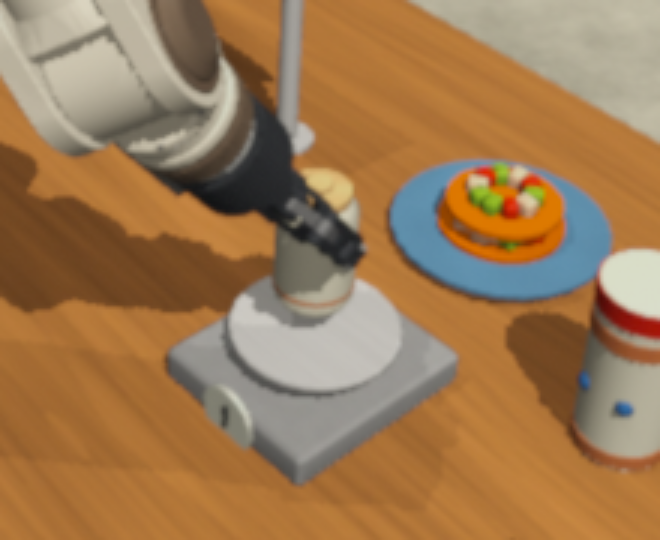

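The jar's fitted axis is (0.470, -0.308), upright over the pan, and its underside is at about 86 mm. I'll lower it slowly until the pan takes the load.

Request:
{"op": "servo_tool", "data": {"rows": [{"offset": [0.05, -0.035, 0.05], "yaw": 0, "claw": 1}, {"offset": [0.12, -0.035, 0.12], "yaw": 0, "claw": 1}, {"offset": [0.17, -0.035, 0.17], "yaw": 0, "claw": 1}, {"offset": [0.2, -0.035, 0.2], "yaw": 0, "claw": 1}, {"offset": [0.2, -0.035, 0.2], "yaw": 0, "claw": 1}]}}

```text
time: 22.52
ee_pos: [0.4673, -0.3117, 0.1174]
tcp_rot: [180.0, 39.0, 180.0]
wrist_force: [-0.7, 0.6, -8.1]
opening: 0.0587
grasp_force: 48.6
```

Request:
{"op": "servo_tool", "data": {"rows": [{"offset": [0.01, 0, 0.012], "yaw": 0, "claw": 1}, {"offset": [0.02, 0, 0.025], "yaw": 0, "claw": 1}, {"offset": [0.03, 0, 0.038], "yaw": 0, "claw": 1}, {"offset": [0.04, 0, 0.05], "yaw": 0, "claw": 1}, {"offset": [0.05, 0, 0.062], "yaw": 0, "claw": 1}, {"offset": [0.06, 0, 0.075], "yaw": 0, "claw": 1}, {"offset": [0.06, 0, 0.075], "yaw": 0, "claw": 1}, {"offset": [0.06, 0, 0.075], "yaw": 0, "claw": 1}]}}

```text
time: 23.52
ee_pos: [0.4676, -0.312, 0.1085]
tcp_rot: [-180.0, 39.0, -180.0]
wrist_force: [-0.8, -1.4, -2.3]
opening: 0.0586
grasp_force: 49.0
```

```bash
python3 - <<'E'
from h import *
go([.467,-.312,.103]);print(get_obs()['wrist_force'])
E
```

```text
[0.467, -0.312, 0.103] offset [0.04  0.    0.039]
[-46.1 -20.3 -36.8  44.2  27.  -39. ] [ 0.4676 -0.312   0.1085] [-179.98   39.   -179.97] zup [-0.629 -0.    -0.777]
[-0.84077951 -1.3864325  -2.33978464]
```

Request:
{"op": "servo_tool", "data": {"rows": [{"offset": [0.01, 0, 0.012], "yaw": 0, "claw": 1}, {"offset": [0.02, 0, 0.025], "yaw": 0, "claw": 1}, {"offset": [0.026, 0, 0.031], "yaw": 0, "claw": 1}, {"offset": [0.026, 0, 0.031], "yaw": 0, "claw": 1}, {"offset": [0.026, 0, 0.031], "yaw": 0, "claw": 1}]}}

```text
time: 24.15
ee_pos: [0.4676, -0.312, 0.1045]
tcp_rot: [-180.0, 39.0, -180.0]
wrist_force: [0.3, -1.8, -0.6]
opening: 0.0585
grasp_force: 49.2
```

Request:
{"op": "servo_tool", "data": {"rows": [{"offset": [0, 0, 0], "yaw": 0, "claw": 0.28}, {"offset": [0, 0, 0], "yaw": 0, "claw": 0.15}, {"offset": [0, 0, 0], "yaw": 0, "claw": 0}, {"offset": [0, 0, 0], "yaw": 0, "claw": 0}, {"offset": [0, 0, 0], "yaw": 0, "claw": 0}, {"offset": [0, 0, 0], "yaw": 0, "claw": 0}]}}

```text
time: 24.9
ee_pos: [0.4674, -0.3119, 0.1042]
tcp_rot: [180.0, 39.0, -180.0]
wrist_force: [-0.4, -0.7, 0.2]
opening: 0.0851
grasp_force: 0.0
```

```bash
python3 - <<'E'
from h import *
o=get_obs();print(o['wrist_force'],o['ee_pos'],o['opening'])
im,_=camera("side");cv2.imwrite("pics/s5.png",cv2.resize(im[160:340,180:400,::-1],None,fx=3,fy=3))
E
```

```text
[-0.40719235 -0.67783689  0.23433847] [ 0.46738491 -0.31185406  0.10416774] 0.08509866840645401
```

View pics/s5.png

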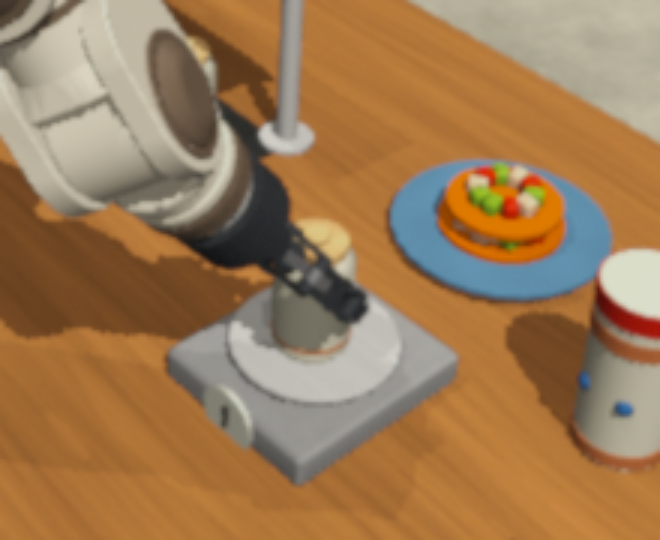

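The jar stands upright in the middle of the pan, crop about (312,300), and the fingers are open. I'll retreat and check.

Request:
{"op": "servo_tool", "data": {"rows": [{"offset": [0, 0, -0.2], "yaw": 0, "claw": 0}, {"offset": [0, 0, -0.6], "yaw": 0, "claw": 0}, {"offset": [0, 0, -1], "yaw": 0, "claw": 0}, {"offset": [0, 0, -1], "yaw": 0, "claw": 0}]}}

```text
time: 25.45
ee_pos: [0.4042, -0.313, 0.1852]
tcp_rot: [-179.7, 39.1, -179.9]
wrist_force: [0.1, -0.9, -0.2]
opening: 0.0858
grasp_force: 0.0
```

Request:
{"op": "servo_tool", "data": {"rows": [{"offset": [-0.63, 0, -0.78], "yaw": 0, "claw": 0}, {"offset": [-0.63, 0, -0.78], "yaw": 0, "claw": 0}, {"offset": [-0.63, 0, -0.78], "yaw": 0, "claw": 0}, {"offset": [-0.63, 0, -0.78], "yaw": 0, "claw": 0}]}}

```text
time: 25.95
ee_pos: [0.4044, -0.3117, 0.2806]
tcp_rot: [179.9, 38.9, 179.9]
wrist_force: [-0.7, 0.2, -1.2]
opening: 0.0853
grasp_force: 0.0
```

```bash
python3 - <<'E'
from m import *
o=get_obs();print(o['time'],o['ee_pos'],o['wrist_force'])
im,d,P=cloud("side");cv2.imwrite("pics/s6.png",im[...,::-1])
for x in jars(P,d,[(197,155),(241,190)]):print("side jar",x)
Q=P.reshape(-1,3)[d.ravel()>0];q=Q[np.hypot(Q[:,0]-.467,Q[:,1]+.312)<.05]
print("top",q[q[:,2]<.16][:,2].max());
for a,b in((.06,.085),(.085,.115)):
    c=q[(q[:,2]>a)&(q[:,2]<b)];print(len(c),circ(c[:,:2],.03))
r=np.hypot(Q[:,0]-.467,Q[:,1]+.312);p=Q[(r>.045)&(r<.06)&(Q[:,2]<.07)&(Q[:,2]>.035)];print("pan z",np.median(p[:,2]))
E
```

```text
25.95 [ 0.40444993 -0.31167882  0.2805946 ] [-0.7291677   0.18134064 -1.19201069]
side jar (array([0.59809677, 0.26914045]), 59, np.float64(0.04769539542331391))
side jar (array([0.5883599 , 0.01268936]), 299, np.float64(0.08927070590821451))
top 0.15243870067568877
238 [ 0.46726304 -0.31163185]
280 [ 0.46721546 -0.31151122]
pan z 0.045564130123533886
```

View pics/s6.png

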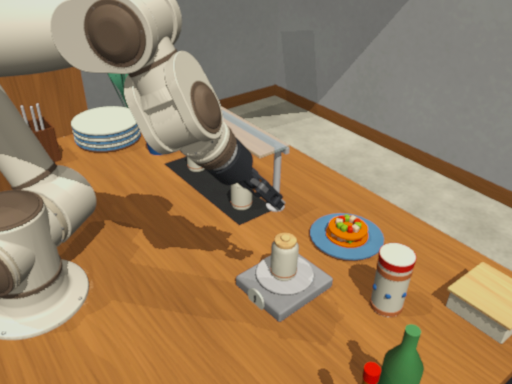

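The full jar stands upright at the pan's centre, at about (285,260), within 1 mm. The pan has sunk about 12 mm, the other two jars stand in place, and the robot touches nothing.

```bash
python3 -c "
from workcell import *
print(job_done())"
```

```text
the job is handed in; nothing more can be done
None
```

I set the full jar (the middle one, about 0.8 kg) upright at the centre of the scale pan, with the pan sunk about 12 mm by the last measurement. The other two jars stand where they were, and I handed the job in at about 26 s; no verdict came back.

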